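Uncap the oil pot whose cap may be left- or right-threaded

TASK

Lift the loose lid off the green oil pot by its knob and set it down flat on the blue mat, without disturbing the bottle, mallet or plane on the wooden board. Then loosen the red quarter-turn cap inside the pot: nobody knows whether its thread is left- or right-handed, so try it gently one way and, if it stops almost at once, the other way. Lift the cap off and finish while still holding it in the gripper, still, above the pot and at least 5 cm higher than the pot's rim.

Things in the scene. Friction and masses are not known exactly. Their poses are not given: they have to be found in the camera images.
- pot: Green round oil pot, bolted down: 176 mm outside, 166 mm inside diameter, 90 mm tall, foot flange 196 mm across; a 60 x 64 x 68 mm valve block joins it on its -x side (centre 118 mm from the axis). Origin: centre of its underside, z up. A square plinth (66 mm wide, top 30 mm above the origin) in its middle carries the cap's neck; 50 mm is free round the cap.
- pot_rim (a point): Centre of the pot's mouth, level with the rim, 90 mm above the pot's origin.
- lid: Loose round aluminium lid, 180 mm across, about 0.3 kg, lying on the pot's rim. Origin: centre of its underside, z up. A 156 mm disc, 4 mm high, under it drops into the pot's mouth (so raise it over 4 mm before moving sideways); on the mat it stands on that disc. The plate above is 6 mm thick, top 10 mm above the origin; a black knob stands in its middle.
- lid_knob (a point): On the knob's axis at the height to grip, 33 mm above the lid's origin. The knob's stem is 14 mm in diameter from 10 to 20 mm, its round head 28 mm in diameter from 20 to 44 mm above the lid's origin.
- cap: Red round cap in the middle of the pot, about 0.12 kg: skirt 62 mm across, 24 mm tall; on top, centred, an upright round grip 34 mm in diameter, from 24 to 50 mm above the origin. Origin: centre of its underside; z up; x towards the white mark on its top. Seated, the origin is 30 mm above the pot's and its x lies along the pot's x within 0.06 rad.
- mat: Blue square mat fixed on the bench, 250 x 250 mm, 4 mm thick: where the lid goes. On the left or the right of the pot. Origin: centre of its underside.
- board: Brown wooden board fixed on the bench on the other side of the pot, 250 x 250 mm, 12 mm thick, carrying the bottle, the mallet and the plane. Origin: centre of its underside.
- oil_bottle: White bottle with a green label and a yellow cap, 56 mm in diameter, 150 mm tall, on the board; leave it alone. Origin: centre of its underside.
- mallet: Wooden mallet lying on the board, 215 mm long, its head 60 x 100 x 56 mm; leave it alone. Origin: on its underside near the middle of its length, x towards the head.
- plane: Small steel block plane on the board, 130 x 44 x 48 mm; leave it alone. Origin: centre of its underside.
- cap_grip (a point): On the axis of the cap's round grip at the height to hold it, 46 mm above the cap's origin, 22 mm above the skirt, 4 mm below the grip's top. At the stop the moment on the wrist climbs to 0.4 to 1.5 N m and then, turned on, the fingers slip round the grip in jerks; turned freely it resists with under 0.2 N m. While still locked it gives only 2 mm to an upward pull.
- pot_seat (a point): Middle of the plinth's top, where the cap sits. Bayonet cap: the wrong way it meets a hard stop after 0.02 to 0.3 rad; the right way it turns almost freely without rising and, 0.9 to 1.5 rad from its seated heading (1.1 to 1.2 is best), lifts straight off. The right way (clockwise or anticlockwise) varies from start to start and cannot be seen.
Not all that is in view belongs to the job. Of the things that look like the lid, the middle-sized one is meant.

How it is judged (in metres and radians):
On the way, in this order (a step that is already met when the one before it is completed fails the run):
1. the lid lies flat on the blue mat, let go, with the cap still seated in the pot (horizontal distance between lid and mat below 0.07 m and height (world z) of lid below 0.012 m and angle between lid's own z axis and vertical below 0.1 rad and contact force between the fingers and lid below 0.1 N and linear speed of lid below 0.02 m/s and z of cap in the frame of pot below 0.036 m), for 0.2 s.
2. the cap has been turned well away from its seated heading, not torn off (angle between the x axis of cap and the x axis of pot, either way round above 0.6 rad and z of cap in the frame of pot below 0.04 m), for 0.05 s.
At the end, for the whole second after the job is handed in: Lid flat and released on the mat (centres within 70 mm, tilt under 0.1 rad). Cap gripped, still, its underside 45 mm or more above the pot's rim, within 80 mm of the pot's axis, touching no pot. Bottle, mallet and plane within 30 mm of their starts (horizontal distance between lid and mat below 0.07 m and height (world z) of lid below 0.012 m and angle between lid's own z axis and vertical below 0.1 rad and contact force between the fingers and lid below 0.1 N and linear speed of lid below 0.02 m/s and z of cap in the frame of pot above 0.135 m and horizontal distance between cap and pot below 0.08 m and contact force between the fingers and cap above 1.5 N and contact force between cap and pot below 0.1 N and linear speed of cap below 0.03 m/s and distance of each of oil_bottle, mallet, plane from where it was at the start of the episode below 0.03 m); the arm keeps its last pose, push and grip.
It fails at once if the bottle is knocked away or tipped (distance of oil_bottle from where it was at the start of the episode above 0.03 m or angle between oil_bottle's own z axis and vertical above 0.4 rad).
It fails at once if the mallet is knocked away or tipped (distance of mallet from where it was at the start of the episode above 0.03 m or angle between mallet's own z axis and vertical above 0.4 rad).
It fails at once if the plane is knocked away or tipped (distance of plane from where it was at the start of the episode above 0.03 m or angle between plane's own z axis and vertical above 0.4 rad).
It also fails if it takes over 66 s, if anything falls off the work surface, if the arm or the gripper's body presses on something with over 40 N, if the wrist force passes 120 N, or if a joint passes its speed limit or range.

ROBOT

A 6-joint arm with a two-finger parallel gripper is mounted at the origin on the work surface. World frame = base frame: x ahead of the robot, y to its left, z up, the work surface at z = 0. Lengths are in mm, angles in degrees, forces in N, time in s.
With the tool pointing down it reaches from about 325 to 925 mm from the base axis. Payload 3.1 kg.
Tool frame: the origin (TCP) lies between the finger pads; the fingertips stand 25 mm ahead of it and the grasp point (between the pads) lies 6 mm ahead of it (bot.tip_reach is the distance from the TCP to the fingertips, in mm); z points along the fingers, y is the line along which they close (so a half turn about z gives the same grasp; the last joint's range is limited). The gripper opens to 85 mm and grips with 20 to 120 N. Pads are 22 mm wide; open, the fingers measure 114 mm over their backs; the gripper's body (76 mm by 85 mm) begins 54 mm behind the grasp point. The pads swing forward as they close: fully open they stand 13 mm farther back than shut.
Start: joints at [58.659, 12.427, 92.441, -0, 75.132, -6.429], TCP at [263.252, 566.867, 256.3] pointing down, gripper open.
Joint ranges: [-157.48, 157.48], [-44.54, 120.13], [17.64, 146.25], [-64.5, 244.5], [7.68, 150.69], [-147.95, 147.95]. Speed limits (degrees/s): [159.86, 159.86, 180, 180, 180, 180].

INTERFACE

Orientations are given as a 3x3 rotation matrix whose columns are the frame's x, y, z axes.
In Python, from plant import bot gives the robot as it stands. The module is installed in compiled form; this text tells all that it offers.
- The arm moves only by the tool arm_command, never from a script. Its argument "deltas" is a list of rows, each an object of numbers: "dx", "dy", "dz": the shift along the tool's x, y, z as a fraction of full scale; "ax", "ay", "az": the turn, a rotation vector about the tool's x, y, z as a fraction of full scale; "claw": the finger opening in mm, from 0 to 85.4. A call has 1 to 8 rows; each row is the pose to reach, as a shift and turn from the pose commanded when the call began, along the tool's axes at that moment; what a row does not reach only later rows make up. Full scale, the value 1, is 500 mm for a shift and 90 degrees for a turn. A row lasts 1/12 s, in which the tool goes at most 41.7 mm and 7.16 degrees, less where a joint would pass 70% of its speed; a pose out of reach is approached as far as the arm can. A call with a number of a shift or a turn outside -1 to 1 is refused whole. A call with a gripper value outside its range is refused whole. The fingers move at their own pace and stop on an object; the grip force is fixed at half the most. Time passes only in rows, so rows that repeat a pose let the fingers close. It gives the time, the measured TCP pose, the force, the opening and the grip force at its end, in the units of the state.
- bot.read_state(): the state, without advancing time (a new reading comes with each control period).
- bot.get_image(name): name is "scene" or "side" or "wrist"; returns a dict with "color" (384x512x3 uint8, red, green, blue), "fx", "fy", "cx", "cy" (pixels), "xyz" and "rotation" of the camera in the world. Camera axes: x right, y up, looking along -z (the intrinsics and any distortion apply to the point x, -y, -z); pixel columns grow to the right and rows downward; lengths in mm; the calibration is good to about 2 mm. A picture is of the moment at which its call begins. There is no depth.
- bot.close_job(): hands the job in; it is judged then, once.
The state is a dict: "clock": time; "q": joint angles; "qd": joint speeds; "joint_efforts": joint torques, N m; "position": TCP position; "orientation": TCP orientation; "contact_force": force on the tool from outside, world axes, zero at the start; "moment": the same for the moment, N m; "opening": finger opening in mm; "grip_force": force on a finger pad.
Only numpy, scipy, OpenCV 4.12 (cv2) and the standard library are available. Lean on these libraries where they do the work, as an engineer would, in place of code of your own. Each camera call takes 0.05 s, during which the arm holds its last target. There are 200 camera calls.

## Working session

There is one attempt and no reset: what is moved stays moved. The work goes in short steps, Python scripts to look and compute and a tool call to move; the robot and the scene stay as the last step left them, time stands still between calls to the robot, and variables do not carry over. Pictures are saved under pics/ and viewed, at most 10 in all, crops included, and the job is handed in when it is done.

Besides the shell and the picture viewer there is one more tool, called after "Request:" by a JSON object that holds its "fn" and its "kwargs", one argument or row to a line. arm_command: Moves the arm, as the interface text tells. Its arguments: {"type":"object","properties":{"deltas":{"type":"array","items":{"type":"object","properties":{"dx":{"type":"number","minimum":-1,"maximum":1},"dy":{"type":"number","minimum":-1,"maximum":1},"dz":{"type":"number","minimum":-1,"maximum":1},"ax":{"type":"number","minimum":-1,"maximum":1},"ay":{"type":"number","minimum":-1,"maximum":1},"az":{"type":"number","minimum":-1,"maximum":1},"claw":{"type":"number"}}}}},"required":["deltas"]}

```bash
mkdir -p pics
python3 - <<'E'
from plant import bot
import cv2,pickle
d={}
for n in("scene","side","wrist"):
    i=bot.get_image(n);d[n]=i
    print(n,i["fx"],i["fy"],i["cx"],i["cy"],i["xyz"],i["rotation"],[k for k in i])
    cv2.imwrite(f"pics/a_{n}.png",i["color"][:,:,::-1])
pickle.dump(d,open("a.pkl","wb"))
print(bot.read_state())
E
```

```text
scene 437.2716048208982 437.2716048208982 258.4595428014975 185.9577259746915 [ 919.72377753 -607.80050569 1024.18516438] [[ 0.74606961 -0.51673208  0.41996201]
 [ 0.66557715  0.56007995 -0.49327225]
 [ 0.0196773   0.64753255  0.7617837 ]] ['color', 'fx', 'fy', 'cx', 'cy', 'xyz', 'rotation']
side 427.6280113338688 427.6280113338688 258.98828315700126 186.83761950400088 [  42.20484656 -772.63888882  842.8352259 ] [[ 0.91090356  0.2640341  -0.31708152]
 [-0.41248961  0.6019679  -0.68373019]
 [ 0.01034481  0.7536051   0.65724603]] ['color', 'fx', 'fy', 'cx', 'cy', 'xyz', 'rotation']
wrist 334.1904353523349 334.1904353523349 260.01063699123114 191.1257760740307 [201.01563374 594.68992409 373.04784694] [[ 0.42214688 -0.87412226 -0.24021301]
 [ 0.90652275  0.40620181  0.11496342]
 [-0.00291713 -0.26629     0.96388854]] ['color', 'fx', 'fy', 'cx', 'cy', 'xyz', 'rotation']
{'clock': 0.15, 'q': array([ 5.86596770e+01,  1.24659653e+01,  9.25119300e+01,  2.44245483e-03,
        7.51320016e+01, -6.42834602e+00]), 'qd': array([-0.13247443, -0.03795182, -0.18638914, -0.05508514,  0.08978511,
       -0.03175014]), 'joint_efforts': array([ 1.66541813e-03, -3.97443974e+01, -3.04416025e+01, -1.39006647e-04,
        5.83931003e-03,  2.20323250e-05]), 'position': array([262.91542123, 566.34152083, 255.23589144]), 'orientation': array([[-9.06951226e-01,  4.21234385e-01, -1.03281293e-03],
       [ 4.21235574e-01,  9.06949821e-01, -1.61677328e-03],
       [ 2.55669001e-04, -1.90139206e-03, -9.99998160e-01]]), 'contact_force': array([-0.46832325,  0.78208131, -0.84071027]), 'moment': array([ 0.03327536, -0.01290523, -0.06348282]), 'grip_force': 0.0, 'opening': 85.38326692145897}
```

View pics/a_scene.png

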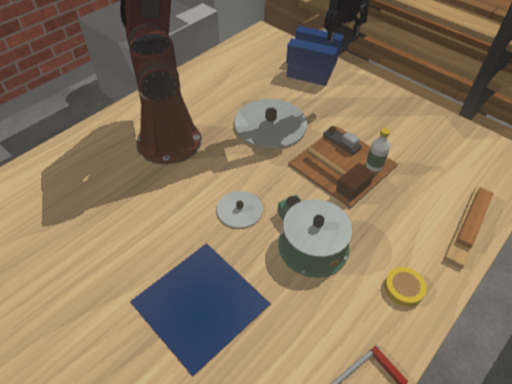

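View pics/a_side.png

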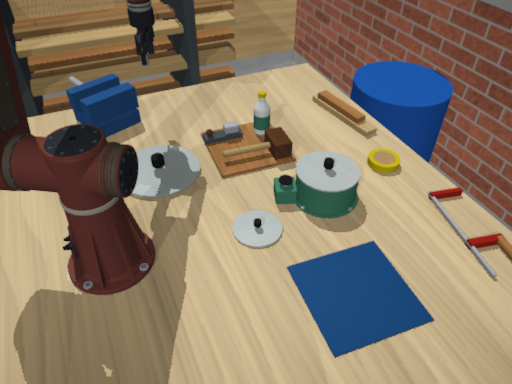

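Scene view: the lidded green pot has its knob at about (318,220), the mat is at about (200,305), and the board with the bottle is behind the pot at about (343,165). Side view: knob at about (328,163), mat centre at about (357,293). The lids at (270,122) and (240,209) in the scene view are decoys.

```bash
cat > h.py <<'E'
import numpy as np,cv2
def ray(im,p):
    v=np.array([(p[0]-im["cx"])/im["fx"],-(p[1]-im["cy"])/im["fy"],-1.])
    v=np.array(im["rotation"])@v; return np.array(im["xyz"]),v
def onplane(im,p,z):
    o,v=ray(im,p); return o+v*(z-o[2])/v[2]
def tri(a,pa,b,pb):
    A=[];B=[]
    for im,p in((a,pa),(b,pb)):
        o,v=ray(im,p);v/=np.linalg.norm(v);M=np.eye(3)-np.outer(v,v);A.append(M);B.append(M@o)
    return np.linalg.lstsq(np.vstack(A),np.hstack(B),rcond=None)[0]
def blob(mask,near):
    n,l,s,c=cv2.connectedComponentsWithStats(mask.astype(np.uint8))
    k=1+np.argmin(np.hypot(*(c[1:]-near).T)+1e3*(s[1:,4]<15)); return l==k,c[k],s[k]
E
python3 - <<'E'
import pickle;from h import *
d=pickle.load(open("a.pkl","rb"));S,D=d["scene"],d["side"]
K=[]
for im,p,m,b,e in((S,(318,221),(200,305),(386,134),(318,230)),(D,(329,163),(357,293),(261,97),(327,172))):
    c=im["color"].astype(int);y,x=np.mgrid[:384,:512]
    dark=(c.max(2)<60)&(np.hypot(x-p[0],y-p[1])<14)
    k,kc,s=blob(dark,p);K.append(kc);print("knob",kc,s, onplane(im,kc,116))
    blue=(c[:,:,2]>c[:,:,0]*1.8+15)&(c[:,:,2]>c[:,:,1]*1.3)
    k,mc,s=blob(blue,m)
    cn=cv2.findContours(k.astype(np.uint8),0,1)[0][0]
    q=cv2.boxPoints(cv2.minAreaRect(cn)); 
    for eps in range(3,40):
        a=cv2.approxPolyDP(cv2.convexHull(cn),eps,True)
        if len(a)==4:break
    w=np.array([onplane(im,t[0],4) for t in a]);print("mat",s,w[:,:2].round(),w.mean(0).round(),np.linalg.norm(w-np.roll(w,1,0),axis=1).round())
    yel=(c[:,:,0]>130)&(c[:,:,2]<80)&(c[:,:,1]>110)
    k,bc,s=blob(yel,b);K.append(bc);print("bottle",bc,s)
    # lid plate: bright gray near
    g=(c.max(2)-c.min(2)<28)&(c.min(2)>100)&(np.hypot(x-e[0],y-e[1])<50)
    k,gc,s=blob(g,e)
    cn=max(cv2.findContours(k.astype(np.uint8),0,1)[0],key=len)
    hull=cv2.convexHull(cn)[:,0];w=np.array([onplane(im,t,96)[:2] for t in hull.astype(float)])
    A=np.c_[2*w,np.ones(len(w))];f=np.linalg.lstsq(A,(w**2).sum(1),rcond=None)[0];print("lid",f[:2],np.sqrt(f[2]+f[:2]@f[:2]))
print("knob",tri(S,K[0],D,K[2]),"bot",tri(S,K[1],D,K[3]))
E
```

```text
knob [317.03225806 221.96774194] [314 216   9  11  31] [609.56474705  -8.31920099 116.        ]
mat [ 170  287   63   69 2614] [[ 496. -284.]
 [ 594. -309.]
 [ 590. -427.]
 [ 479. -407.]] [ 540. -357.    4.] [124. 102. 117. 112.]
bottle [384.57142857 131.        ] [380 128  10   7  42]
lid [610.20696939  -5.65413218] 90.49867984588323
knob [328.41666667 163.05952381] [324 158  10  11  84] [610.31811996  -2.49021644 116.        ]
mat [ 288  242  145  115 9464] [[ 629. -219.]
 [ 614. -459.]
 [ 372. -445.]
 [ 389. -202.]] [ 501. -331.    4.] [241. 241. 243. 244.]
bottle [261.76744186  93.93023256] [259  91   7   7  43]
lid [607.04862519  -6.40099455] 90.45799861367743
knob [608.9761857   -6.68150544 117.19434086] bot [573.25672798 363.06929762 154.72866016]
```

```bash
cat > go.py <<'E'
# usage: go.py x y z [heading deg of tool x]; prints fractions for arm_command
import sys,numpy as np
from scipy.spatial.transform import Rotation as R
from plant import bot
s=bot.read_state();O=s["orientation"];a=list(map(float,sys.argv[1:]))
d=np.array(a[:3])-s["position"];print("d",(O.T@d/500).round(4),"rows",np.linalg.norm(d)/41.7)
if len(a)>3:
    h=np.radians(a[3]);x=np.array([np.cos(h),np.sin(h),0]);z=np.array([0,0,-1.]);T=np.c_[x,np.cross(z,x),z]
    print("a",(R.from_matrix(O.T@T).as_rotvec(degrees=True)/90).round(4))
print(s["clock"],s["position"].round(1),"F",s["contact_force"].round(2),"M",s["moment"].round(3),s["opening"],s["grip_force"],"q6",s["q"][5],"hdg",np.degrees(np.arctan2(O[1,0],O[0,0])).round(2))
E
python3 go.py 609 -6 230 90
```

```text
d [-1.11   -0.7465  0.0516] rows 16.050784509685375
a [-1.200e-03  5.000e-04  7.232e-01]
0.15 [262.9 566.3 255.2] F [-0.47  0.78 -0.84] M [ 0.033 -0.013 -0.063] 85.38326692145897 0.0 q6 -6.428346020217363 hdg 155.09
```

Request:
{"fn": "arm_command", "kwargs": {
  "deltas": [
    {"dx": -0.56, "dy": -0.37, "az": 0.36},
    {"dx": -0.56, "dy": -0.37, "az": 0.36},
    {"dx": -0.56, "dy": -0.37, "az": 0.36},
    {"dx": -0.56, "dy": -0.37, "az": 0.36},
    {"dx": -0.56, "dy": -0.37, "az": 0.36},
    {"dx": -0.56, "dy": -0.37, "az": 0.36},
    {"dx": -0.56, "dy": -0.37, "az": 0.36},
    {"dx": -0.56, "dy": -0.37, "az": 0.36}
  ]
}}

```text
$.deltas[0]: bad value
```

```bash
python3 go.py 609 -6 230 90
```

```text
d [-1.11   -0.7465  0.0516] rows 16.050784509685375
a [-1.200e-03  5.000e-04  7.232e-01]
0.15 [262.9 566.3 255.2] F [-0.47  0.78 -0.84] M [ 0.033 -0.013 -0.063] 85.38326692145897 0.0 q6 -6.428346020217363 hdg 155.09
```

Request:
{"fn": "arm_command", "kwargs": {
  "deltas": [
    {"dx": -0.56, "dy": -0.37, "dz": 0, "ax": 0, "ay": 0, "az": 0.36, "claw": 85},
    {"dx": -0.56, "dy": -0.37, "dz": 0, "ax": 0, "ay": 0, "az": 0.36, "claw": 85},
    {"dx": -0.56, "dy": -0.37, "dz": 0, "ax": 0, "ay": 0, "az": 0.36, "claw": 85},
    {"dx": -0.56, "dy": -0.37, "dz": 0, "ax": 0, "ay": 0, "az": 0.36, "claw": 85},
    {"dx": -0.56, "dy": -0.37, "dz": 0, "ax": 0, "ay": 0, "az": 0.36, "claw": 85},
    {"dx": -0.56, "dy": -0.37, "dz": 0, "ax": 0, "ay": 0, "az": 0.36, "claw": 85},
    {"dx": -0.56, "dy": -0.37, "dz": 0, "ax": 0, "ay": 0, "az": 0.36, "claw": 85},
    {"dx": -0.56, "dy": -0.37, "dz": 0, "ax": 0, "ay": 0, "az": 0.36, "claw": 85}
  ]
}}

```text
clock: 0.82
position: [438.5, 281.2, 256.1]
orientation: [[-0.54, 0.841, -0.0], [0.841, 0.54, -0.0], [0.0, -0.0, -1.0]]
contact_force: [0.7, 0.5, 0.4]
opening: 85.4
grip_force: 0.0
```

```bash
python3 go.py 609 -6 230 90
```

```text
d [-0.6675 -0.0234  0.0522] rows 8.033515731579993
a [-0.      0.      0.3634]
0.8167 [438.5 281.2 256.1] F [0.75 0.51 0.39] M [-0.01  -0.072 -0.001] 85.36461380729538 0.0 q6 -7.757166508952718 hdg 122.7
```

Request:
{"fn": "arm_command", "kwargs": {
  "deltas": [
    {"dx": -0.66, "dy": -0.02, "dz": 0.05, "ax": 0, "ay": 0, "az": 0.363, "claw": 70},
    {"dx": -0.66, "dy": -0.02, "dz": 0.05, "ax": 0, "ay": 0, "az": 0.363, "claw": 70},
    {"dx": -0.66, "dy": -0.02, "dz": 0.05, "ax": 0, "ay": 0, "az": 0.363, "claw": 70},
    {"dx": -0.66, "dy": -0.02, "dz": 0.05, "ax": 0, "ay": 0, "az": 0.363, "claw": 70},
    {"dx": -0.66, "dy": -0.02, "dz": 0.05, "ax": 0, "ay": 0, "az": 0.363, "claw": 70},
    {"dx": -0.66, "dy": -0.02, "dz": 0.05, "ax": 0, "ay": 0, "az": 0.363, "claw": 70},
    {"dx": -0.66, "dy": -0.02, "dz": 0.05, "ax": 0, "ay": 0, "az": 0.363, "claw": 70},
    {"dx": -0.66, "dy": -0.02, "dz": 0.05, "ax": 0, "ay": 0, "az": 0.363, "claw": 70}
  ]
}}

```text
clock: 1.48
position: [608.4, -2.3, 230.8]
orientation: [[0.0, 1.0, -0.0], [1.0, -0.0, 0.0], [0.0, -0.0, -1.0]]
contact_force: [0.4, 0.5, 1.0]
opening: 69.8
grip_force: 0.0
```

Request:
{"fn": "arm_command", "kwargs": {
  "deltas": [
    {"dx": 0, "dy": 0, "dz": 0, "ax": 0, "ay": 0, "az": 0, "claw": 70},
    {"dx": 0, "dy": 0, "dz": 0, "ax": 0, "ay": 0, "az": 0, "claw": 70},
    {"dx": 0, "dy": 0, "dz": 0, "ax": 0, "ay": 0, "az": 0, "claw": 70}
  ]
}}

```text
clock: 1.73
position: [607.3, 0.1, 230.6]
orientation: [[0.0, 1.0, -0.002], [1.0, -0.0, 0.001], [0.001, -0.002, -1.0]]
contact_force: [0.1, -0.1, -0.4]
opening: 70.0
grip_force: 0.0
```

```bash
python3 go.py 609 -6 125 90
python3 - <<'E'
from plant import bot
import cv2,pickle
i=bot.get_image("wrist");pickle.dump(i,open("w.pkl","wb"));cv2.imwrite("pics/w1.png",i["color"][:,:,::-1])
E
```

```text
d [-0.0124  0.0038  0.2112] rows 2.537226528592403
a [-0.0011 -0.0005 -0.0002]
1.7333 [6.073e+02 1.000e-01 2.306e+02] F [ 0.14 -0.12 -0.42] M [ 0.044 -0.038 -0.016] 70.03649240584521 0.0 q6 -6.615386314564011 hdg 89.98
```

View pics/w1.png

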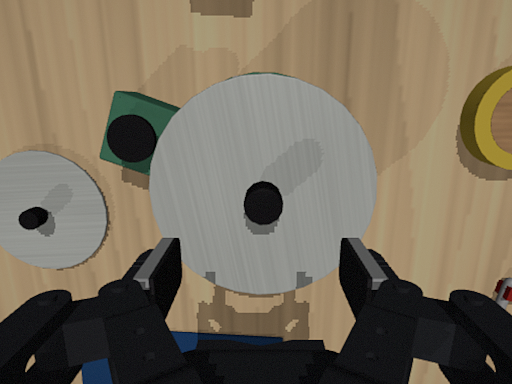

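The wrist view shows the lid on the pot, with the knob at about (263,203) between the open fingers and the valve block at (133,137). I'll use this to refine the centre.

Run:
```python
import pickle;from h import *
im=pickle.load(open("w.pkl","rb"));c=im["color"].astype(int);y,x=np.mgrid[:384,:512]
print("knob",onplane(im,(263,196),130),onplane(im,(263,203),119))
g=(c.max(2)-c.min(2)<30)&(c.min(2)>95)&(np.hypot(x-263,y-183)<125)&(y<235)
k,gc,s=blob(g,(263,150))
cn=max(cv2.findContours(k.astype(np.uint8),0,1)[0],key=len)
hull=cv2.convexHull(cn)[:,0];hull=hull[hull[:,1]<225];w=np.array([onplane(im,t,96)[:2] for t in hull.astype(float)])
A=np.c_[2*w,np.ones(len(w))];f=np.linalg.lstsq(A,(w**2).sum(1),rcond=None)[0];print("lid",f[:2],np.sqrt(f[2]+f[:2]@f[:2]))
g=(c[:,:,1]>c[:,:,0]*1.25)&(c[:,:,1]>c[:,:,2]*1.05)&(x<180)
k,gc,s=blob(g,(133,137));print(gc,s,onplane(im,(133,137),68))
```

```text
knob [608.1952726    3.38599603 130.        ] [608.2803513   -5.07337886 119.        ]
lid [608.13428033  -4.23832634] 89.29573029100654
[137.12317881 122.73642384] [ 100   91   80   84 2265] [500.12517592  36.6748971   68.        ]
```

Request:
{"fn": "arm_command", "kwargs": {
  "deltas": [
    {"dx": -0.0105, "dy": 0.002, "dz": 0.05, "ax": 0, "ay": 0, "az": 0, "claw": 70},
    {"dx": -0.0105, "dy": 0.002, "dz": 0.1, "ax": 0, "ay": 0, "az": 0, "claw": 70},
    {"dx": -0.0105, "dy": 0.002, "dz": 0.15, "ax": 0, "ay": 0, "az": 0, "claw": 70},
    {"dx": -0.0105, "dy": 0.002, "dz": 0.19, "ax": 0, "ay": 0, "az": 0, "claw": 70},
    {"dx": -0.0105, "dy": 0.002, "dz": 0.2, "ax": 0, "ay": 0, "az": 0, "claw": 70},
    {"dx": -0.0105, "dy": 0.002, "dz": 0.209, "ax": 0, "ay": 0, "az": 0, "claw": 70},
    {"dx": -0.0105, "dy": 0.002, "dz": 0.209, "ax": 0, "ay": 0, "az": 0, "claw": 70},
    {"dx": -0.0105, "dy": 0.002, "dz": 0.209, "ax": 0, "ay": 0, "az": 0, "claw": 70}
  ]
}}

```text
clock: 2.45
position: [609.8, -4.8, 128.3]
orientation: [[-0.001, 1.0, 0.002], [1.0, 0.001, -0.0], [-0.0, 0.002, -1.0]]
contact_force: [1.0, -0.1, -0.0]
opening: 69.9
grip_force: 0.0
```

Request:
{"fn": "arm_command", "kwargs": {
  "deltas": [
    {"dx": 0, "dy": 0, "dz": 0, "ax": 0, "ay": 0, "az": 0, "claw": 25},
    {"dx": 0, "dy": 0, "dz": 0, "ax": 0, "ay": 0, "az": 0, "claw": 15},
    {"dx": 0, "dy": 0, "dz": 0, "ax": 0, "ay": 0, "az": 0, "claw": 15},
    {"dx": 0, "dy": 0, "dz": 0, "ax": 0, "ay": 0, "az": 0, "claw": 15},
    {"dx": 0, "dy": 0, "dz": 0, "ax": 0, "ay": 0, "az": 0, "claw": 10},
    {"dx": 0, "dy": 0, "dz": 0, "ax": 0, "ay": 0, "az": 0, "claw": 10},
    {"dx": 0, "dy": 0, "dz": 0, "ax": 0, "ay": 0, "az": 0, "claw": 10},
    {"dx": 0, "dy": 0, "dz": 0, "ax": 0, "ay": 0, "az": 0, "claw": 10}
  ]
}}

```text
clock: 3.12
position: [609.7, -5.5, 128.2]
orientation: [[-0.0, 1.0, 0.002], [1.0, 0.0, -0.0], [-0.0, 0.002, -1.0]]
contact_force: [-1.2, -0.6, 5.9]
opening: 26.1
grip_force: 59.8
```

```bash
python3 go.py 501 -331 190 90
```

```text
d [-0.651  -0.2172 -0.1239] rows 8.361737016501932
a [0.0011 0.0001 0.0001]
3.1167 [609.7  -5.5 128.2] F [-1.19 -0.62  5.87] M [ 0.051  0.195 -0.041] 26.146202677867187 59.791585206985474 q6 -7.117348295162404 hdg 90.01
```

Request:
{"fn": "arm_command", "kwargs": {
  "deltas": [
    {"dx": 0, "dy": 0, "dz": -0.03, "ax": 0, "ay": 0, "az": 0, "claw": 10},
    {"dx": 0, "dy": 0, "dz": -0.06, "ax": 0, "ay": 0, "az": 0, "claw": 10},
    {"dx": 0, "dy": 0, "dz": -0.1, "ax": 0, "ay": 0, "az": 0, "claw": 10},
    {"dx": 0, "dy": 0, "dz": -0.12, "ax": 0, "ay": 0, "az": 0, "claw": 10},
    {"dx": 0, "dy": 0, "dz": -0.12, "ax": 0, "ay": 0, "az": 0, "claw": 10},
    {"dx": 0, "dy": 0, "dz": -0.12, "ax": 0, "ay": 0, "az": 0, "claw": 10}
  ]
}}

```text
clock: 3.62
position: [608.8, -5.4, 186.5]
orientation: [[-0.0, 1.0, 0.0], [1.0, 0.0, -0.0], [-0.0, 0.0, -1.0]]
contact_force: [0.0, 0.0, -4.6]
opening: 26.1
grip_force: 59.6
```

```bash
python3 go.py 501 -331 190 90
python3 - <<'E'
from plant import bot
import cv2,pickle
i=bot.get_image("side");pickle.dump(i,open("s.pkl","wb"));cv2.imwrite("pics/s2.png",cv2.resize(i["color"][60:240,220:440,::-1],None,fx=3,fy=3))
E
```

```text
d [-0.6512 -0.2158 -0.007 ] rows 8.225959768752945
a [0.0002 0.     0.0001]
3.6167 [608.8  -5.4 186.5] F [ 0.03  0.03 -4.59] M [-0.031  0.023 -0.001] 26.107413775635614 59.64938700199127 q6 -7.120584831204479 hdg 90.01
```

View pics/s2.png

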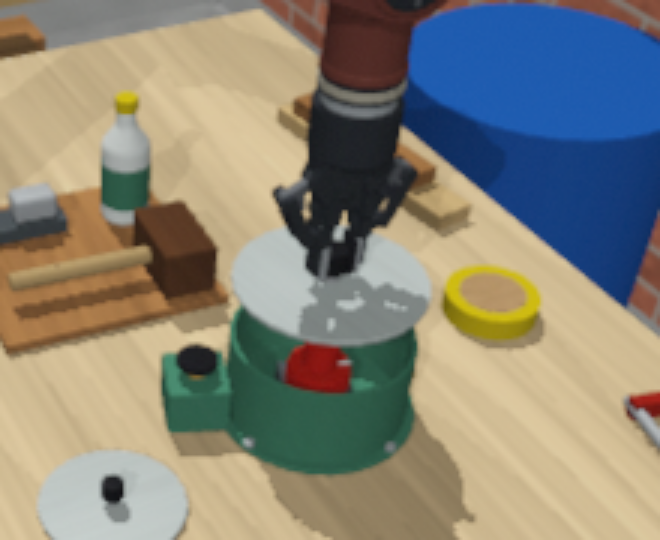

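The lid is held level above the pot, and the red cap is still seated, showing at about (320,370) in the crop. Next: carry the lid to the mat.

Request:
{"fn": "arm_command", "kwargs": {
  "deltas": [
    {"dx": -0.04, "dy": -0.013, "dz": -0.01, "ax": 0, "ay": 0, "az": 0, "claw": 10},
    {"dx": -0.1, "dy": -0.033, "dz": -0.01, "ax": 0, "ay": 0, "az": 0, "claw": 10},
    {"dx": -0.16, "dy": -0.053, "dz": -0.01, "ax": 0, "ay": 0, "az": 0, "claw": 10},
    {"dx": -0.22, "dy": -0.073, "dz": -0.01, "ax": 0, "ay": 0, "az": 0, "claw": 10},
    {"dx": -0.28, "dy": -0.093, "dz": -0.01, "ax": 0, "ay": 0, "az": 0, "claw": 10},
    {"dx": -0.34, "dy": -0.113, "dz": -0.01, "ax": 0, "ay": 0, "az": 0, "claw": 10},
    {"dx": -0.4, "dy": -0.133, "dz": -0.01, "ax": 0, "ay": 0, "az": 0, "claw": 10},
    {"dx": -0.46, "dy": -0.153, "dz": -0.01, "ax": 0, "ay": 0, "az": 0, "claw": 10}
  ]
}}

```text
clock: 4.33
position: [530.6, -236.0, 189.5]
orientation: [[-0.0, 1.0, -0.003], [1.0, 0.0, 0.002], [0.002, -0.003, -1.0]]
contact_force: [0.1, -0.2, -2.9]
opening: 26.3
grip_force: 59.7
```

Request:
{"fn": "arm_command", "kwargs": {
  "deltas": [
    {"dx": -0.05, "dy": -0.017, "dz": 0.02, "ax": 0, "ay": 0, "az": 0, "claw": 10},
    {"dx": -0.1, "dy": -0.033, "dz": 0.05, "ax": 0, "ay": 0, "az": 0, "claw": 10},
    {"dx": -0.15, "dy": -0.05, "dz": 0.1, "ax": 0, "ay": 0, "az": 0, "claw": 10},
    {"dx": -0.18, "dy": -0.06, "dz": 0.15, "ax": 0, "ay": 0, "az": 0, "claw": 10},
    {"dx": -0.191, "dy": -0.063, "dz": 0.19, "ax": 0, "ay": 0, "az": 0, "claw": 10},
    {"dx": -0.191, "dy": -0.063, "dz": 0.22, "ax": 0, "ay": 0, "az": 0, "claw": 10},
    {"dx": -0.191, "dy": -0.063, "dz": 0.23, "ax": 0, "ay": 0, "az": 0, "claw": 10},
    {"dx": -0.191, "dy": -0.063, "dz": 0.23, "ax": 0, "ay": 0, "az": 0, "claw": 10}
  ]
}}

```text
clock: 5.0
position: [498.5, -329.0, 73.1]
orientation: [[0.0, 1.0, -0.006], [1.0, -0.0, 0.005], [0.005, -0.006, -1.0]]
contact_force: [-0.6, 0.3, -3.5]
opening: 26.1
grip_force: 59.7
```

```bash
python3 go.py 501 -331 46 90
```

```text
d [-0.0043  0.0052  0.0541] rows 0.6533882208611179
a [-0.0036 -0.0031 -0.    ]
5.0 [ 498.5 -329.    73.1] F [-0.55  0.28 -3.46] M [0.029 0.016 0.043] 26.09158068886265 59.71792817115784 q6 -40.15145655136215 hdg 90.0
```

Request:
{"fn": "arm_command", "kwargs": {
  "deltas": [
    {"dx": -0.004, "dy": 0.004, "dz": 0.02, "ax": 0, "ay": 0, "az": 0, "claw": 10},
    {"dx": -0.004, "dy": 0.004, "dz": 0.035, "ax": 0, "ay": 0, "az": 0, "claw": 10},
    {"dx": -0.004, "dy": 0.004, "dz": 0.045, "ax": 0, "ay": 0, "az": 0, "claw": 10},
    {"dx": -0.004, "dy": 0.004, "dz": 0.05, "ax": 0, "ay": 0, "az": 0, "claw": 10},
    {"dx": -0.004, "dy": 0.004, "dz": 0.05, "ax": 0, "ay": 0, "az": 0, "claw": 10},
    {"dx": -0.004, "dy": 0.004, "dz": 0.05, "ax": 0, "ay": 0, "az": 0, "claw": 10}
  ]
}}

```text
clock: 5.5
position: [503.2, -332.8, 52.0]
orientation: [[-0.001, 1.0, 0.0], [1.0, 0.001, -0.0], [-0.0, 0.0, -1.0]]
contact_force: [0.1, 0.2, -2.4]
opening: 26.3
grip_force: 59.7
```

Request:
{"fn": "arm_command", "kwargs": {
  "deltas": [
    {"dx": 0, "dy": 0, "dz": 0.002, "ax": 0, "ay": 0, "az": 0, "claw": 10},
    {"dx": 0, "dy": 0, "dz": 0.004, "ax": 0, "ay": 0, "az": 0, "claw": 10},
    {"dx": 0, "dy": 0, "dz": 0.004, "ax": 0, "ay": 0, "az": 0, "claw": 10}
  ]
}}

```text
clock: 5.75
position: [503.1, -333.0, 50.1]
orientation: [[-0.0, 1.0, 0.0], [1.0, 0.0, -0.0], [-0.0, 0.0, -1.0]]
contact_force: [-0.2, 0.5, -3.5]
opening: 26.2
grip_force: 59.7
```

Request:
{"fn": "arm_command", "kwargs": {
  "deltas": [
    {"dx": 0, "dy": 0, "dz": 0.003, "ax": 0, "ay": 0, "az": 0, "claw": 10},
    {"dx": 0, "dy": 0, "dz": 0.005, "ax": 0, "ay": 0, "az": 0, "claw": 10},
    {"dx": 0, "dy": 0, "dz": 0.006, "ax": 0, "ay": 0, "az": 0, "claw": 10},
    {"dx": 0, "dy": 0, "dz": 0.006, "ax": 0, "ay": 0, "az": 0, "claw": 10}
  ]
}}

```text
clock: 6.08
position: [502.8, -332.7, 46.6]
orientation: [[-0.0, 1.0, -0.0], [1.0, 0.0, 0.0], [0.0, -0.0, -1.0]]
contact_force: [-0.7, -0.2, -3.1]
opening: 26.5
grip_force: 59.7
```

Request:
{"fn": "arm_command", "kwargs": {
  "deltas": [
    {"dx": 0, "dy": 0, "dz": 0.002, "ax": 0, "ay": 0, "az": 0, "claw": 10},
    {"dx": 0, "dy": 0, "dz": 0.004, "ax": 0, "ay": 0, "az": 0, "claw": 10},
    {"dx": 0, "dy": 0, "dz": 0.004, "ax": 0, "ay": 0, "az": 0, "claw": 10}
  ]
}}

```text
clock: 6.33
position: [503.1, -332.9, 46.1]
orientation: [[-0.0, 1.0, -0.001], [1.0, 0.0, 0.0], [0.0, -0.001, -1.0]]
contact_force: [-3.2, 2.5, 5.2]
opening: 26.4
grip_force: 60.8
```

Touchdown at the expected height, so I release.

Request:
{"fn": "arm_command", "kwargs": {
  "deltas": [
    {"dx": 0, "dy": 0, "dz": 0, "ax": 0, "ay": 0, "az": 0, "claw": 40},
    {"dx": 0, "dy": 0, "dz": 0, "ax": 0, "ay": 0, "az": 0, "claw": 60},
    {"dx": 0, "dy": 0, "dz": 0, "ax": 0, "ay": 0, "az": 0, "claw": 70},
    {"dx": 0, "dy": 0, "dz": 0, "ax": 0, "ay": 0, "az": 0, "claw": 70},
    {"dx": 0, "dy": 0, "dz": 0, "ax": 0, "ay": 0, "az": 0, "claw": 70},
    {"dx": 0, "dy": 0, "dz": 0, "ax": 0, "ay": 0, "az": 0, "claw": 70}
  ]
}}

```text
clock: 6.83
position: [503.1, -332.9, 44.8]
orientation: [[-0.0, 1.0, 0.0], [1.0, 0.0, -0.0], [-0.0, 0.0, -1.0]]
contact_force: [1.0, -0.1, -0.6]
opening: 70.3
grip_force: 0.0
```

Request:
{"fn": "arm_command", "kwargs": {
  "deltas": [
    {"dx": 0, "dy": 0, "dz": -0.05, "ax": 0, "ay": 0, "az": 0, "claw": 70},
    {"dx": 0, "dy": 0, "dz": -0.1, "ax": 0, "ay": 0, "az": 0, "claw": 70},
    {"dx": 0, "dy": 0, "dz": -0.18, "ax": 0, "ay": 0, "az": 0, "claw": 70},
    {"dx": 0, "dy": 0, "dz": -0.25, "ax": 0, "ay": 0, "az": 0, "claw": 70},
    {"dx": 0, "dy": 0, "dz": -0.3, "ax": 0, "ay": 0, "az": 0, "claw": 70},
    {"dx": 0, "dy": 0, "dz": -0.3, "ax": 0, "ay": 0, "az": 0, "claw": 70}
  ]
}}

```text
clock: 7.33
position: [506.6, -335.9, 202.9]
orientation: [[-0.0, 1.0, 0.011], [1.0, 0.0, -0.009], [-0.009, 0.011, -1.0]]
contact_force: [0.4, -0.8, 1.3]
opening: 70.3
grip_force: 0.0
```

```bash
python3 go.py 608.5 -5 190 90
python3 - <<'E'
from plant import bot
import cv2,pickle
i=bot.get_image("side");pickle.dump(i,open("s.pkl","wb"));cv2.imwrite("pics/s3.png",i["color"][:,:,::-1])
E
```

```text
d [0.6619 0.2037 0.022 ] rows 8.307698154105184
a [0.0068 0.0058 0.0003]
7.3333 [ 506.6 -335.9  202.9] F [ 0.44 -0.82  1.3 ] M [ 0.003 -0.006 -0.013] 70.29356338813145 0.0 q6 -40.177883861767604 hdg 90.02
```

View pics/s3.png

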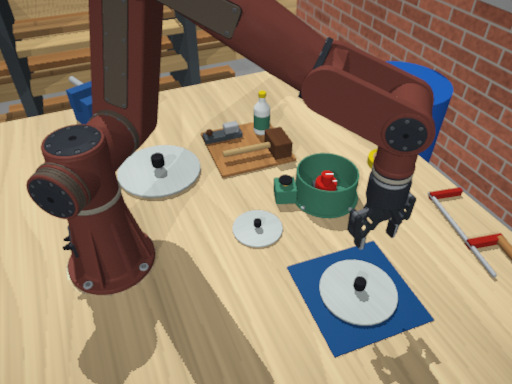

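The lid lies flat near the mat's centre, at (358,292), and the cap is visible in the pot at (326,182). Next: move back over the pot.

Request:
{"fn": "arm_command", "kwargs": {
  "deltas": [
    {"dx": 0.08, "dy": 0.025, "dz": 0, "ax": 0, "ay": 0, "az": 0, "claw": 70},
    {"dx": 0.16, "dy": 0.05, "dz": 0, "ax": 0, "ay": 0, "az": 0, "claw": 70},
    {"dx": 0.24, "dy": 0.075, "dz": 0, "ax": 0, "ay": 0, "az": 0, "claw": 70},
    {"dx": 0.32, "dy": 0.1, "dz": 0, "ax": 0, "ay": 0, "az": 0, "claw": 70},
    {"dx": 0.4, "dy": 0.125, "dz": 0, "ax": 0, "ay": 0, "az": 0, "claw": 70},
    {"dx": 0.48, "dy": 0.15, "dz": 0, "ax": 0, "ay": 0, "az": 0, "claw": 70},
    {"dx": 0.56, "dy": 0.175, "dz": 0, "ax": 0, "ay": 0, "az": 0, "claw": 70},
    {"dx": 0.62, "dy": 0.195, "dz": 0, "ax": 0, "ay": 0, "az": 0, "claw": 70}
  ]
}}

```text
clock: 8.05
position: [599.5, -19.6, 192.6]
orientation: [[-0.001, 1.0, -0.003], [1.0, 0.001, 0.001], [0.001, -0.003, -1.0]]
contact_force: [0.9, -0.7, 0.5]
opening: 70.3
grip_force: 0.0
```

Request:
{"fn": "arm_command", "kwargs": {
  "deltas": [
    {"dx": 0.02, "dy": 0.01, "dz": 0, "ax": 0, "ay": 0, "az": 0, "claw": 70},
    {"dx": 0.036, "dy": 0.015, "dz": 0, "ax": 0, "ay": 0, "az": 0, "claw": 70},
    {"dx": 0.036, "dy": 0.015, "dz": 0, "ax": 0, "ay": 0, "az": 0, "claw": 70},
    {"dx": 0.036, "dy": 0.015, "dz": 0, "ax": 0, "ay": 0, "az": 0, "claw": 70},
    {"dx": 0.036, "dy": 0.015, "dz": 0, "ax": 0, "ay": 0, "az": 0, "claw": 70}
  ]
}}

```text
clock: 8.47
position: [607.3, -6.4, 194.2]
orientation: [[0.001, 1.0, -0.001], [1.0, -0.001, -0.001], [-0.001, -0.001, -1.0]]
contact_force: [-0.1, 0.6, 0.7]
opening: 70.0
grip_force: 0.0
```

```bash
python3 go.py 608.5 -5 82 90
python3 - <<'E'
from plant import bot
import cv2,pickle
d={n:bot.get_image(n) for n in("wrist","side","scene")};pickle.dump(d,open("c.pkl","wb"));cv2.imwrite("pics/w4.png",d["wrist"]["color"][:,:,::-1])
E
python3 go.py 608.5 -5 82 90
```

```text
d [0.0029 0.0026 0.2244] rows 2.691373676265036
a [-0.0008  0.0003 -0.0008]
8.4667 [607.3  -6.4 194.2] F [-0.11  0.64  0.73] M [-0.046  0.008 -0.03 ] 70.00524495888124 0.0 q6 -7.108768153738299 hdg 89.92
d [0.0027 0.0018 0.2255] rows 2.703822431951643
a [-0.0001  0.0002 -0.0011]
8.6167 [607.6  -6.3 194.7] F [ 0.02 -0.42 -0.59] M [0.025 0.007 0.001] 70.3364576979614 0.0 q6 -7.0960705341818 hdg 89.9
```

View pics/w4.png

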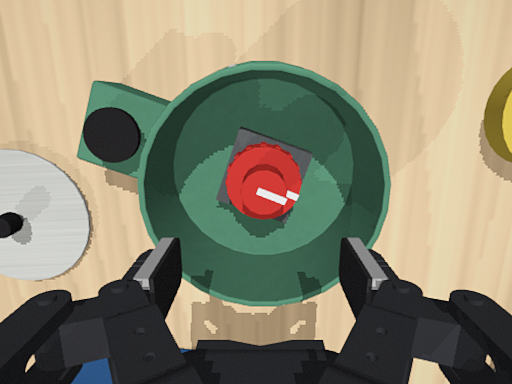

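The wrist view shows the cap seated. The grip top is centred at about (265,193), the skirt at about (264,180), and the white mark points right and slightly down.

Run:
```python
import pickle;from h import *
d=pickle.load(open("c.pkl","rb"));im=d["wrist"];c=im["color"].astype(int)
def circ(p,z):
    w=np.array([onplane(im,t,z)[:2] for t in p]);A=np.c_[2*w,np.ones(len(w))];f=np.linalg.lstsq(A,(w**2).sum(1),rcond=None)[0];return f[:2].round(1),np.sqrt(f[2]+f[:2]@f[:2]).round(1)
r=(c[:,:,0]>c[:,:,1]*2)&(c[:,:,0]>90)
k,kc,s=blob(r,(264,180));print(kc,s)
h=cv2.convexHull(max(cv2.findContours(k.astype(np.uint8),0,1)[0],key=len))[:,0].astype(float)
print("skirt",circ(h[h[:,1]<185],54), circ(h[(h[:,1]<185)],50))
b=(c[:,:,0]>c[:,:,1]*2.0)&(c[:,:,0]>190)
print("grip",onplane(im,(265,191),80))
a=onplane(im,(258,191),80);e=onplane(im,(286,202),80);print("mark hdg",np.degrees(np.arctan2(*(e-a)[1::-1])))
```

```text
[262.02656774 179.66610819] [ 225  142   77   77 4178]
skirt (array([608.5,  -1.7]), np.float64(30.0)) (array([608.5,  -2.7]), np.float64(30.5))
grip [609.79001445  -3.47303503  80.        ]
mark hdg -22.31043666525587
```

Request:
{"fn": "arm_command", "kwargs": {
  "deltas": [
    {"dx": 0.0042, "dy": 0.002, "dz": 0.05, "ax": 0, "ay": 0, "az": 0, "claw": 65},
    {"dx": 0.0042, "dy": 0.002, "dz": 0.1, "ax": 0, "ay": 0, "az": 0, "claw": 65},
    {"dx": 0.0042, "dy": 0.002, "dz": 0.15, "ax": 0, "ay": 0, "az": 0, "claw": 65},
    {"dx": 0.0042, "dy": 0.002, "dz": 0.19, "ax": 0, "ay": 0, "az": 0, "claw": 65},
    {"dx": 0.0042, "dy": 0.002, "dz": 0.21, "ax": 0, "ay": 0, "az": 0, "claw": 65},
    {"dx": 0.0042, "dy": 0.002, "dz": 0.22, "ax": 0, "ay": 0, "az": 0, "claw": 65},
    {"dx": 0.0042, "dy": 0.002, "dz": 0.22, "ax": 0, "ay": 0, "az": 0, "claw": 65},
    {"dx": 0.0042, "dy": 0.002, "dz": 0.22, "ax": 0, "ay": 0, "az": 0, "claw": 65}
  ]
}}

```text
clock: 9.28
position: [609.7, -3.1, 85.8]
orientation: [[0.0, 1.0, 0.002], [1.0, -0.0, -0.0], [-0.0, 0.002, -1.0]]
contact_force: [0.5, 0.5, 1.0]
opening: 64.7
grip_force: 0.0
```

```bash
python3 go.py 609 -4 82 90
```

```text
d [-0.0017 -0.0015  0.0077] rows 0.09591213103337964
a [ 0.0011  0.0001 -0.0001]
9.2833 [609.7  -3.1  85.8] F [0.51 0.47 1.02] M [-0.064  0.002 -0.038] 64.69716682882921 0.0 q6 -6.877933246844991 hdg 89.99
```

Request:
{"fn": "arm_command", "kwargs": {
  "deltas": [
    {"dx": -0.0015, "dy": -0.0015, "dz": 0.006, "ax": 0, "ay": 0, "az": 0, "claw": 45},
    {"dx": -0.0015, "dy": -0.0015, "dz": 0.006, "ax": 0, "ay": 0, "az": 0, "claw": 20},
    {"dx": -0.0015, "dy": -0.0015, "dz": 0.006, "ax": 0, "ay": 0, "az": 0, "claw": 15},
    {"dx": -0.0015, "dy": -0.0015, "dz": 0.006, "ax": 0, "ay": 0, "az": 0, "claw": 15},
    {"dx": -0.0015, "dy": -0.0015, "dz": 0.006, "ax": 0, "ay": 0, "az": 0, "claw": 15},
    {"dx": -0.0015, "dy": -0.0015, "dz": 0.006, "ax": 0, "ay": 0, "az": 0, "claw": 15},
    {"dx": -0.0015, "dy": -0.0015, "dz": 0.006, "ax": 0, "ay": 0, "az": 0, "claw": 15},
    {"dx": -0.0015, "dy": -0.0015, "dz": 0.006, "ax": 0, "ay": 0, "az": 0, "claw": 15}
  ]
}}

```text
clock: 9.95
position: [609.2, -3.6, 83.3]
orientation: [[-0.0, 1.0, 0.002], [1.0, 0.0, -0.0], [-0.0, 0.002, -1.0]]
contact_force: [-0.7, 0.1, 5.5]
opening: 32.0
grip_force: 60.2
```

```bash
python3 go.py 609 -4 82 90
```

```text
d [-0.0008 -0.0004  0.0025] rows 0.03219935011308709
a [0.0015 0.0002 0.0002]
9.95 [609.2  -3.6  83.3] F [-0.69  0.07  5.52] M [-0.079  0.148 -0.038] 32.02439570510983 60.15077769756317 q6 -6.952984578734178 hdg 90.02
```

Request:
{"fn": "arm_command", "kwargs": {
  "deltas": [
    {"dx": 0, "dy": 0, "dz": 0, "ax": 0, "ay": 0, "az": 0.03, "claw": 15},
    {"dx": 0, "dy": 0, "dz": 0, "ax": 0, "ay": 0, "az": 0.06, "claw": 15},
    {"dx": 0, "dy": 0, "dz": 0, "ax": 0, "ay": 0, "az": 0.08, "claw": 15},
    {"dx": 0, "dy": 0, "dz": 0, "ax": 0, "ay": 0, "az": 0.08, "claw": 15}
  ]
}}

```text
clock: 10.28
position: [609.7, -3.5, 83.3]
orientation: [[0.123, 0.992, 0.004], [0.992, -0.123, -0.001], [-0.001, 0.004, -1.0]]
contact_force: [0.9, 0.2, 5.5]
opening: 32.1
grip_force: 60.3
```

```bash
python3 go.py 609 -4 82 90
```

```text
d [-0.0011 -0.0012  0.0026] rows 0.03676196872185599
a [ 0.0023  0.0005 -0.0784]
10.2833 [609.7  -3.5  83.3] F [0.93 0.18 5.51] M [ 0.005 -0.023  0.589] 32.08947694075847 60.274035930633545 q6 0.16794681894231644 hdg 82.95
```

A moment of 0.59 N m after 7° means the stop. I'll turn the other way.

Request:
{"fn": "arm_command", "kwargs": {
  "deltas": [
    {"dx": 0, "dy": 0, "dz": 0, "ax": 0, "ay": 0, "az": -0.04, "claw": 15},
    {"dx": 0, "dy": 0, "dz": 0, "ax": 0, "ay": 0, "az": -0.08, "claw": 15},
    {"dx": 0, "dy": 0, "dz": 0, "ax": 0, "ay": 0, "az": -0.12, "claw": 15},
    {"dx": 0, "dy": 0, "dz": 0, "ax": 0, "ay": 0, "az": -0.16, "claw": 15},
    {"dx": 0, "dy": 0, "dz": 0, "ax": 0, "ay": 0, "az": -0.2, "claw": 15},
    {"dx": 0, "dy": 0, "dz": 0, "ax": 0, "ay": 0, "az": -0.24, "claw": 15},
    {"dx": 0, "dy": 0, "dz": 0, "ax": 0, "ay": 0, "az": -0.28, "claw": 15},
    {"dx": 0, "dy": 0, "dz": 0, "ax": 0, "ay": 0, "az": -0.28, "claw": 15}
  ]
}}

```text
clock: 10.95
position: [609.4, -3.6, 83.3]
orientation: [[-0.312, 0.95, 0.003], [0.95, 0.312, -0.0], [-0.001, 0.003, -1.0]]
contact_force: [-0.5, 0.6, 6.0]
opening: 32.6
grip_force: 60.3
```

```bash
python3 go.py 609 -4 82 90
```

```text
d [-0.0005 -0.0011  0.0026] rows 0.033983090641350855
a [0.0018 0.0004 0.2017]
10.95 [609.4  -3.6  83.3] F [-0.52  0.63  6.  ] M [-0.028  0.044  0.09 ] 32.63483332596571 60.33578395843506 q6 -25.098268307382824 hdg 108.15
```

Request:
{"fn": "arm_command", "kwargs": {
  "deltas": [
    {"dx": 0, "dy": 0, "dz": 0, "ax": 0, "ay": 0, "az": -0.06, "claw": 15},
    {"dx": 0, "dy": 0, "dz": 0, "ax": 0, "ay": 0, "az": -0.13, "claw": 15},
    {"dx": 0, "dy": 0, "dz": 0, "ax": 0, "ay": 0, "az": -0.2, "claw": 15},
    {"dx": 0, "dy": 0, "dz": 0, "ax": 0, "ay": 0, "az": -0.27, "claw": 15},
    {"dx": 0, "dy": 0, "dz": 0, "ax": 0, "ay": 0, "az": -0.34, "claw": 15},
    {"dx": 0, "dy": 0, "dz": 0, "ax": 0, "ay": 0, "az": -0.41, "claw": 15},
    {"dx": 0, "dy": 0, "dz": 0, "ax": 0, "ay": 0, "az": -0.47, "claw": 15},
    {"dx": 0, "dy": 0, "dz": 0, "ax": 0, "ay": 0, "az": -0.5, "claw": 15}
  ]
}}

```text
clock: 11.62
position: [609.5, -3.6, 83.3]
orientation: [[-0.893, 0.45, 0.003], [0.451, 0.893, 0.0], [-0.003, 0.001, -1.0]]
contact_force: [-0.5, -0.5, 5.5]
opening: 32.1
grip_force: 60.3
```

Request:
{"fn": "arm_command", "kwargs": {
  "deltas": [
    {"dx": 0, "dy": 0, "dz": 0, "ax": 0, "ay": 0, "az": 0, "claw": 15},
    {"dx": 0, "dy": 0, "dz": 0, "ax": 0, "ay": 0, "az": 0, "claw": 15}
  ]
}}

```text
clock: 11.78
position: [609.5, -3.5, 83.3]
orientation: [[-0.891, 0.453, 0.003], [0.453, 0.891, -0.0], [-0.003, 0.001, -1.0]]
contact_force: [0.5, 0.3, 6.6]
opening: 32.2
grip_force: 60.3
```

```bash
python3 go.py 609 -4 82 90;python3 - <<'E'
from plant import bot
import cv2,pickle
d=bot.get_image("side");cv2.imwrite("pics/s5.png",cv2.resize(d["color"][130:230,260:390,::-1],None,fx=5,fy=5,interpolation=2))
E
```

```text
d [ 0.0004 -0.0013  0.0026] rows 0.034992674985284335
a [0.0017 0.0011 0.7006]
11.7833 [609.5  -3.5  83.3] F [0.54 0.25 6.59] M [ 0.064 -0.033  0.035] 32.23215169093748 60.32487630844116 q6 -69.99437201196885 hdg 153.05
```

View pics/s5.png

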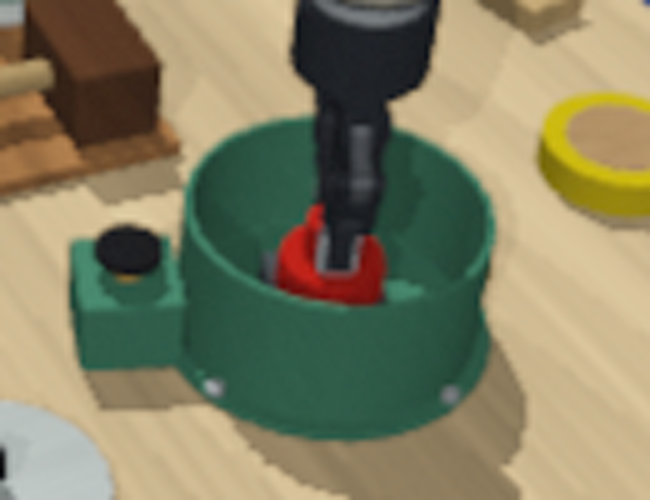

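The fingers hold the cap's grip at (340,250) and it has turned freely. I'll lift a little first and check the force.

Request:
{"fn": "arm_command", "kwargs": {
  "deltas": [
    {"dx": 0, "dy": 0, "dz": -0.005, "ax": 0, "ay": 0, "az": 0, "claw": 15},
    {"dx": 0, "dy": 0, "dz": -0.01, "ax": 0, "ay": 0, "az": 0, "claw": 15},
    {"dx": 0, "dy": 0, "dz": -0.015, "ax": 0, "ay": 0, "az": 0, "claw": 15},
    {"dx": 0, "dy": 0, "dz": -0.015, "ax": 0, "ay": 0, "az": 0, "claw": 15}
  ]
}}

```text
clock: 12.17
position: [607.8, -3.5, 89.1]
orientation: [[-0.891, 0.454, -0.001], [0.454, 0.891, 0.0], [0.001, -0.0, -1.0]]
contact_force: [-0.3, -0.7, -1.5]
opening: 31.9
grip_force: 59.8
```

Request:
{"fn": "arm_command", "kwargs": {
  "deltas": [
    {"dx": 0, "dy": 0, "dz": -0.03, "ax": 0, "ay": 0, "az": 0, "claw": 15},
    {"dx": 0, "dy": 0, "dz": -0.07, "ax": 0, "ay": 0, "az": 0, "claw": 15},
    {"dx": 0, "dy": 0, "dz": -0.12, "ax": 0, "ay": 0, "az": 0, "claw": 15},
    {"dx": 0, "dy": 0, "dz": -0.17, "ax": 0, "ay": 0, "az": 0, "claw": 15},
    {"dx": 0, "dy": 0, "dz": -0.22, "ax": 0, "ay": 0, "az": 0, "claw": 15},
    {"dx": 0, "dy": 0, "dz": -0.25, "ax": 0, "ay": 0, "az": 0, "claw": 15},
    {"dx": 0, "dy": 0, "dz": -0.26, "ax": 0, "ay": 0, "az": 0, "claw": 15},
    {"dx": 0, "dy": 0, "dz": -0.26, "ax": 0, "ay": 0, "az": 0, "claw": 15}
  ]
}}

```text
clock: 12.83
position: [608.8, -3.4, 220.9]
orientation: [[-0.891, 0.454, 0.003], [0.454, 0.891, -0.0], [-0.002, 0.001, -1.0]]
contact_force: [-0.0, 0.8, -1.5]
opening: 32.0
grip_force: 60.5
```

Request:
{"fn": "arm_command", "kwargs": {
  "deltas": [
    {"dx": 0, "dy": 0, "dz": 0, "ax": 0, "ay": 0, "az": 0, "claw": 15},
    {"dx": 0, "dy": 0, "dz": 0, "ax": 0, "ay": 0, "az": 0, "claw": 15},
    {"dx": 0, "dy": 0, "dz": 0, "ax": 0, "ay": 0, "az": 0, "claw": 15},
    {"dx": 0, "dy": 0, "dz": 0, "ax": 0, "ay": 0, "az": 0, "claw": 15},
    {"dx": 0, "dy": 0, "dz": 0, "ax": 0, "ay": 0, "az": 0, "claw": 15},
    {"dx": 0, "dy": 0, "dz": 0, "ax": 0, "ay": 0, "az": 0, "claw": 15}
  ]
}}

```text
clock: 13.33
position: [607.9, -3.4, 218.6]
orientation: [[-0.891, 0.454, -0.001], [0.454, 0.891, 0.0], [0.001, -0.0, -1.0]]
contact_force: [-0.3, 0.4, -0.4]
opening: 32.0
grip_force: 60.5
```

```bash
python3 go.py 609 -4 210;python3 - <<'E'
from plant import bot
import cv2,pickle
d=bot.get_image("side");cv2.imwrite("pics/s6.png",d["color"][:,:,::-1])
E
```

```text
d [-0.0026  0.      0.0172] rows 0.2084816505515009
13.3333 [607.9  -3.4 218.6] F [-0.33  0.39 -0.4 ] M [0.065 0.018 0.028] 32.02416514619637 60.46145439147949 q6 -69.95597606102969 hdg 153.02
```

View pics/s6.png

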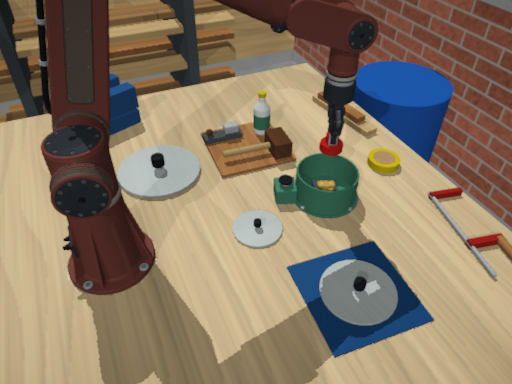

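The gripper holds the cap above the pot at (332,146). The pot's neck is bare at (325,184), the lid lies on the mat at (358,292), and the tools on the board haven't moved.

```bash
python3 -c "
from plant import bot
print(bot.close_job())"
```

```text
the job is handed in; nothing more can be done
None
```

I handed the job in at about 13.4 s on the robot's clock, and the hand-in gave no verdict. The lid is flat on the mat, the cap came off after I reversed the turn at the first stop, the gripper holds it still about 75 mm above the pot's rim, and the bottle, mallet and plane look untouched.

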